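Snap the dust extractor's pipe clip shut with the pliers

ROBOT

A 6-joint arm with a two-finger parallel gripper is mounted at the origin on the work surface. World frame = base frame: x ahead of the robot, y to its left, z up, the work surface at z = 0. Lengths are in m, angles in rad, forces in N, time in s.
With the tool pointing down it reaches from about 0.275 to 0.775 m from the base axis. Payload 14.6 kg.
Tool frame: the origin (TCP) lies at the centre of the arm's flange, where the gripper is bolted on; the fingertips stand 173 mm ahead of it and the grasp point (between the pads) lies 155 mm ahead of it; z points along the fingers, y is the direction in which the jaws open and shut (so a half turn about z gives the same grasp; the last joint's range is limited). The gripper opens to 85 mm and grips with 20 to 120 N. Pads are 22 mm wide; open, the fingers measure 114 mm over their backs; the gripper's body (76 mm by 85 mm) begins 54 mm behind the grasp point. The pads swing forward as they close: fully open they stand 13 mm farther back than shut.
Start: joints at [-1.26, 0.263, -0.048, 1.259, 0, 1.415], TCP at [0.236, -0.469, 0.405] pointing down, gripper open.
Joint ranges: [-2.65, 2.65], [-0.89, 1.7], [-1.18, 1.37], [-2.13, 2.11], [-1.35, 1.29], [-3.14, 3.14]. Speed limits (rad/s): [1.89, 1.89, 2.57, 2.79, 3.14, 3.14].

INTERFACE

Orientations are given as a 3x3 rotation matrix whose columns are the frame's x, y, z axes.
In Python, from bench import bot gives the robot as it stands.
- The arm moves only by the tool arm_command, never from a script. Its argument "series" is a list of rows, each an object with "turn": the turn, a rotation vector about the tool's x, y, z in rad, a list of three; "travel": the shift along the tool's x, y, z in cm, a list of three; "fingers": the opening, from 0 (shut) to 1 (fully open). A call has exactly 10 rows; each row shifts and turns the commanded pose from where the row before left it, along the tool's axes as they then stand; what a row does not reach is not made up. A row lasts 1/8 s, in which the tool goes at most 62.5 mm and 10.7 degrees, less where a joint would pass 70% of its speed; a pose out of reach is approached as far as the arm can. A call is refused whole if a number of a shift passes 6.25 or a number of a turn 0.188, either way. A call with a gripper value outside its range is refused whole. The fingers move at their own pace and stop on an object; "newtons" is the grip in N (left out, the last holds). Time passes only in rows, so rows that do not move let the fingers close, or fill a call up. It gives the time, the measured TCP pose, the force and the opening at its end, in the units of the state.
- bot.read_state(): the state, without advancing time (a new reading comes with each control period).
- bot.capture(name): name is "side" or "top" or "wrist"; returns a dict with "pixels" (400x640x3 uint8, red, green, blue), "mtx" (3x3 intrinsics, pixels), "R" (3x3) and "t" (3): a world point X has camera coordinates R X + t. Camera axes: x right, y down, z forward; pixel columns grow to the right and rows downward; lengths in m; the calibration is good to about 2 mm. A picture is of the moment at which its call begins. There is no depth.
- bot.job_done(): hands the job in, once; it reports no verdict.
The state is a dict: "clock": time; "joint_pos": joint angles; "dq": joint speeds; "joint_torque": joint torques, N m; "position": TCP position; "tcp_rot": TCP orientation; "wrist_force": force on the tool from outside, world axes, zero at the start; "ft_torque": the same for the moment, N m; "grip_width": finger opening in m.
Only numpy, scipy, OpenCV 4.12 (cv2) and the standard library are available. Lean on these libraries where they do the work, as an engineer would, in place of code of your own. Each camera call takes 0.05 s, during which the arm holds its last target. There are 200 camera calls.

TASK

Pick up the spring-loaded pliers by both handles from their rest, bring the open jaws down around the two upright ears of the pipe clip on the nail-dust extractor, and press the pliers closed until the clip clicks and stays shut by itself. Then let the jaws open, lower the pliers (do not drop them) back onto both supports of their rest, lying as they lay before, and let go. Touch the extractor and its clip only with the pliers, and leave the bottle, jar and tissue box where they stand.

Things in the scene. Friction and masses are not known exactly. Their poses are not given: they have to be found in the camera images.
- pliers: Loose sprung pliers, 0.15 kg, lying flat: steel pivot disc (24 mm wide, 22 tall), two black handles (70 mm long, 10 thick, 22 tall), two steel jaws (26 mm long, 8 thick, 12 tall), all centred 11 mm above the underside. Origin: under the pivot, on the underside (22 mm above the desk when on the rest); x to the jaws, z up. Handles x -30 to -100 mm, jaws x 39 to 65; mass centre x -56.
- pliers_grip (a point): Where to hold the pliers, midway between the handles: x -60 mm, 11 mm above the underside. Grip across y: outer faces 63 mm apart when open, 12 mm less per 0.1 rad of the hinge; they splay 0.1 rad each when open (wider to the rear), parallel at joint 0.1. A spring pushes them apart: 10 N open, 13 N at joint 0.12, 15 N at 0.24. Squeezed to 55 to 58 mm (joint 0.045 to 0.065) they can be carried.
- pliers_jaws (a point): Point midway between the jaws, x +52 mm in the pliers' frame, 11 mm above the underside (112 mm ahead of pliers_grip). The gap between the jaws is 38 mm here when open and shrinks 10.4 mm per 0.1 rad of the hinge joint, both jaws moving equally.
- pliers_left (a joint): Hinge of the pliers' left limb against the middle, rad: 0 = fully open (spring stop), 0.26 = fully closed. The right limb moves the same amount, mirrored. Readable while held.
- rest: Fixed rest: aluminium plate 200 x 100 x 4 mm with two grey supports, tops 22 mm above the desk: one 36 x 60 mm at its origin (under the pivot), one 16 x 98 mm at x -92 mm (under the handle ends). Origin on the desk under the pivot; x points as the jaws do when the pliers lie on it (within 6 mm and 0.06 rad). Between the supports the handles are free to be gripped.
- extractor: Fixed dust extractor: white casing 170 x 200 x 90 mm, grille on top; a rigid grey pipe (44 mm wide, axis 48 mm up) leaves it to -x, passes through the clip and bends into the desk 80 mm past it. Origin on the desk under the clip; x along the pipe to the casing (front at x 46 mm), z up. On the robot's side of the clip nothing is above 74 mm: the pliers come with their jaws pointing to +x.
- clip_mid (a point): Middle between the clip's two ears when open, over the extractor's origin, 105 mm above the desk: where the middle of the open jaws should be. The jaws should press the ears at about this height.
- ear_left_pad (a point): Centre of the clip's left ear (extractor +y): white block 16 mm along the pipe, 6 thick, 92 to 118 mm above the desk. Ears slide across the pipe (y) on springs (0.4 N/mm), 4 mm outward, 8 inward. Centres 18 mm apart when open (24 over the outer faces). About 8 N on each presses them together; under 8.8 mm it clicks; 6 mm is the stop. Let go, clicked ears stay at 9 mm, others return to 18.
- ear_right_pad (a point): Centre of the clip's right ear (extractor -y side), the mirror image of the left.
- spray_bottle: Bystander: clear spray bottle, 44 mm diameter, 127 mm tall, origin under its middle.
- cream_jar: Bystander: white jar with metal lid, 56 mm diameter, 45 mm tall, origin under its middle.
- tissue_box: Bystander: cardboard tissue box 100 x 100 x 125 mm, origin under its middle.
- tool_tray: Fixed clear tray with brushes, 170 x 90 x 25 mm, origin under its middle; the rest stands to one side of the robot and this tray to the other, either way round.
Things that resemble listed ones, but are neither listed nor needed, are in the scene too. Leave any purple or yellow look-alike of the pliers alone.

How it is judged:
On the way, in this order (a step that is already met when the one before it is completed fails the run):
1. the pliers are lifted clear of the rest (z of pliers in the frame of rest above 0.04 m and contact force between the fingers and pliers above 0.5 N), for 0.2 s.
2. the held pliers squeeze the ears together, past the click (distance between ear_left_pad and ear_right_pad below 0.01 m and value of joint pliers_left above 0.18 rad and contact force between the fingers and pliers above 1 N and contact force between pliers and extractor above 0.5 N), for 0.1 s.
3. the jaws are open and clear of the clip, the clip stays shut (distance between ear_left_pad and ear_right_pad below 0.011 m and distance between pliers_jaws and clip_mid above 0.04 m), for 0.2 s.
4. the pliers, still held, are lowered to within 12 mm of lying on the rest (horizontal distance between pliers and rest below 0.025 m and z of pliers in the frame of rest between 0.017 and 0.034 m and angle between pliers's own z axis and vertical below 0.08 rad and angle between the x axis of pliers and the x axis of rest, either way round below 0.3 rad and contact force between the fingers and pliers above 0.3 N), for 0.04 s.
At the end, for the whole second after the job is handed in: The clip is shut by itself (ear centres less than 11 mm apart); the pliers lie released, open and still on both supports of the rest: pivot within 25 mm of the rest's origin in plan, 17 to 27 mm above the desk, level within 0.08 rad, jaws pointing along the rest within 0.3 rad (distance between ear_left_pad and ear_right_pad below 0.011 m and horizontal distance between pliers and rest below 0.025 m and z of pliers in the frame of rest between 0.017 and 0.027 m and angle between pliers's own z axis and vertical below 0.08 rad and angle between the x axis of pliers and the x axis of rest, either way round below 0.3 rad and linear speed of pliers below 0.02 m/s and value of joint pliers_left below 0.05 rad); the robot touches nothing.
It fails at once if a bystander is moved by more than 20 mm (distance of any of spray_bottle, cream_jar, tissue_box from where it was at the start of the episode above 0.02 m).
It fails at once if the gripper or arm itself presses on the extractor or its clip (over 2 N) (contact force between any of the fingers, the arm and extractor above 2 N).
It also fails if it takes over 54 s, if anything falls off the work surface, if the arm or the gripper's body presses on something with over 40 N, if the wrist force passes 120 N, or if a joint passes its speed limit or range.

## Working session

There is one attempt and no reset: what is moved stays moved. The work goes in short steps, Python scripts to look and compute and a tool call to move; the robot and the scene stay as the last step left them, time stands still between calls to the robot, and variables do not carry over. Pictures are saved under pics/ and viewed, about 8 in all and at most 12, crops included, and the job is handed in when it is done.

Besides the shell and the picture viewer there is one more tool, called as name([rows], argument=value, ...), one row to a line, values as JSON. arm_command: Moves the arm, as the interface text tells. Its arguments: {"type":"object","properties":{"series":{"type":"array","items":{"type":"object","properties":{"turn":{"type":"array","items":{"type":"number"}},"travel":{"type":"array","items":{"type":"number"}},"fingers":{"type":"number"}}}},"newtons":{"type":"number"}},"required":["series"]}

```bash
ls; mkdir -p pics; python3 - <<'E'
from bench import bot
import cv2,numpy as np,pickle
s=bot.read_state()
print({k:np.round(v,3).tolist() for k,v in s.items()})
d={}
for n in("top","side"):
    c=bot.capture(n); d[n]=c
    cv2.imwrite(f"pics/{n}0.png",c["pixels"][:,:,::-1])
    print(n,c["mtx"].tolist(),c["R"].round(3).tolist(),c["t"].round(3).tolist())
pickle.dump(d,open("c0.pkl","wb"))
E
```

```text
pics
{'clock': 0.0, 'joint_pos': [-1.26, 0.264, -0.049, 1.259, 0.0, 1.415], 'dq': [-0.001, -0.001, -0.002, 0.0, 0.002, 0.001], 'joint_torque': [0.001, -63.76, 38.457, 0.014, -0.0, 0.0], 'position': [0.236, -0.469, 0.404], 'tcp_rot': [[0.893, 0.449, -0.0], [0.449, -0.893, 0.001], [0.0, -0.001, -1.0]], 'wrist_force': [-0.178, 0.232, -0.161], 'ft_torque': [0.028, -0.007, 0.062], 'grip_width': 0.085}
top [[418.9090368676647, 0.0, 321.93028883150816], [0.0, 418.9090368676647, 197.68725401473193], [0.0, 0.0, 1.0]] [[0.025, -0.999, -0.036], [-0.994, -0.021, -0.11], [0.109, 0.038, -0.993]] [-0.017, 0.49, 1.049]
side [[427.26120410388006, 0.0, 318.5377649219766], [0.0, 427.26120410388006, 201.10301192256605], [0.0, 0.0, 1.0]] [[-0.91, -0.415, 0.01], [-0.295, 0.629, -0.719], [0.292, -0.658, -0.694]] [0.399, 0.21, 1.126]
```

View pics/top0.png

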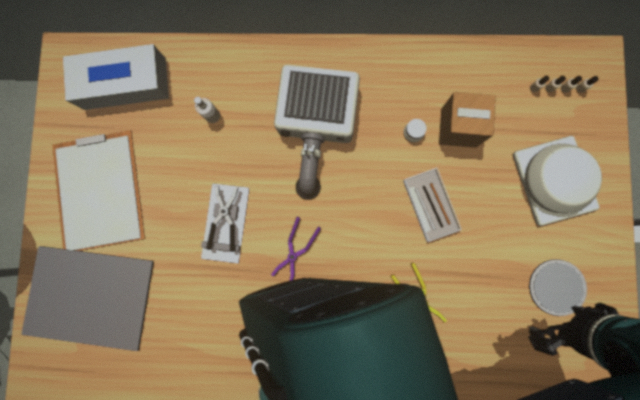

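View pics/side0.png

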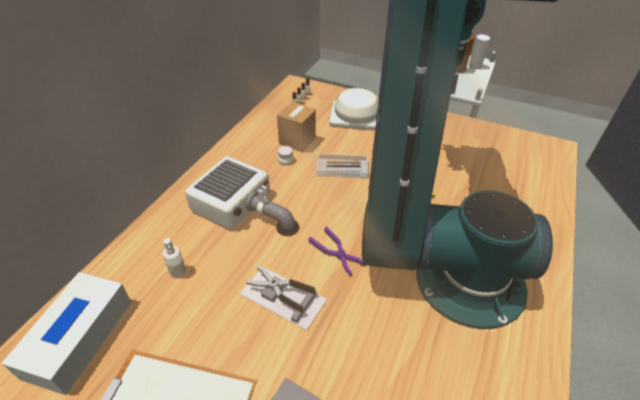

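The top view shows black-handled pliers on the plate at (227,215), a purple look-alike at (297,248) and a yellow one at (420,290). The clip on the pipe is at about (312,148), the bottle at (206,108), the jar at (415,130), the tissue box at (470,118) and the tray at (432,205). I choose the black-handled pliers and check them and the clip in a close crop.

```bash
python3 - <<'E'
import cv2,numpy as np,pickle
d=pickle.load(open("c0.pkl","rb"))
p=d["top"]["pixels"][:,:,::-1]; q=d["side"]["pixels"][:,:,::-1]
def cr(im,x,y,w,h,s): return cv2.resize(im[y:y+h,x:x+w],(w*s,h*s),interpolation=cv2.INTER_CUBIC)
a=cr(p,195,175,65,95,6)   # 390x570
b=cr(p,280,125,65,95,6)
cv2.imwrite("pics/crop1.png",np.hstack([a,b]))
E
```

```text
(no output)
```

View pics/crop1.png

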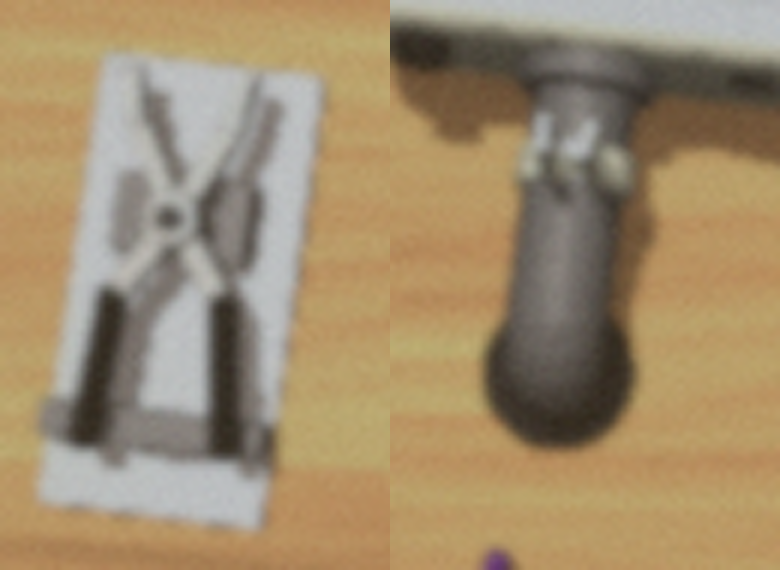

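The crop confirms it: steel X with black handles on two grey supports, pivot at about (223,211), handle ends at (209,248) and (232,250). The clip ears are at about (305,147) and (312,147). Next I convert these to world positions.

```bash
cat > h.py <<'E'
import numpy as np
def ray(c,u,v,z):
    "world point on plane z seen at pixel u,v"
    K,R,t=c["mtx"],np.array(c["R"]),np.array(c["t"])
    o=-R.T@t; d=R.T@np.linalg.inv(K)@np.array([u,v,1.])
    return o+d*(z-o[2])/d[2]
def proj(c,X):
    x=np.array(c["mtx"])@(np.array(c["R"])@np.array(X,float)+c["t"]); return x[:2]/x[2]
E
python3 - <<'E'
import pickle,numpy as np
from h import *
c=pickle.load(open("c0.pkl","rb"))["top"]
A=lambda x,y:(195+x/6-.5,175+y/6-.5); B=lambda x,y:(280+(x-390)/6-.5,125+y/6-.5)
P={}
for n,p,z in [("pivot",A(170,217),.044),("hLf",A(113,293),.044),("hRf",A(222,293),.044),("hLr",A(86,440),.044),("hRr",A(225,452),.044),("jL",A(138,72),.039),("jR",A(253,80),.039),
 ("pc1",A(106,57),.004),("pc2",A(322,76),.004),("pc3",A(262,524),.004),("pc4",A(40,500),.004),
 ("earL",B(543,122),.118),("earR",B(590,128),.118),("elbow",B(559,375),.055),("pipea",B(583,110),.07),("pipeb",B(561,300),.07)]:
    P[n]=ray(c,*p,z); print(n,P[n].round(4))
h=(P["hLf"]+P["hRf"])/2-(P["hLr"]+P["hRr"])/2
print("pl yaw",np.degrees(np.arctan2(h[1],h[0])),np.linalg.norm(h), "jaws-pivot",P["pivot"],(P["jL"]+P["jR"])/2)
j=(P["jL"]+P["jR"])/2-(P["hLr"]+P["hRr"])/2;print("yaw2",np.degrees(np.arctan2(j[1],j[0])),np.linalg.norm(j))
m=(P["pc1"]+P["pc2"]-P["pc3"]-P["pc4"])/2; print("plate yaw",np.degrees(np.arctan2(m[1],m[0])),np.linalg.norm(m),np.mean([P[f"pc{i}"] for i in(1,2,3,4)],0))
e=P["pipea"]-P["pipeb"];print("pipe yaw",np.degrees(np.arctan2(e[1],e[0])), np.linalg.norm(P["earL"]-P["earR"]))
# casing corners (full image), top z .09
for p in [(285,66),(358,72),(353,137),(277,130)]: print(ray(c,*p,.09).round(4))
for n,p,z in [("bottle",(206,100),.127),("jar",(416,127),.045),("tissue",(473,115),.125)]: print(n,ray(c,*p,z).round(3))
E
```

```text
pivot [0.45   0.2443 0.044 ]
hLf [0.4173 0.2669 0.044 ]
hRf [0.4184 0.2205 0.044 ]
hLr [0.3555 0.275  0.044 ]
hRr [0.352 0.216 0.044]
jL [0.5122 0.2627 0.039 ]
jR [0.5098 0.2129 0.039 ]
pc1 [0.5233 0.2876 0.004 ]
pc2 [0.5167 0.1909 0.004 ]
pc3 [0.3207 0.2084 0.004 ]
pc4 [0.3285 0.306  0.004 ]
earL [0.6062 0.0342 0.118 ]
earR [0.6041 0.0154 0.118 ]
elbow [0.5134 0.0295 0.055 ]
pipea [0.6231 0.0216 0.07  ]
pipeb [0.5427 0.0285 0.07  ]
pl yaw -1.6088450398799226 0.06413377795475438 jaws-pivot [0.45000385 0.24426957 0.044     ] [0.51101723 0.23777668 0.039     ]
yaw2 -2.813578054362079 0.15751989395105037
plate yaw -5.246837826364896 0.19620786466710524 [0.42230783 0.24821786 0.004     ]
pipe yaw -4.903462013531515 0.018891143320746942
[0.814  0.0927 0.09  ]
[ 0.8001 -0.0903  0.09  ]
[ 0.6344 -0.0807  0.09  ]
[0.6491 0.1068 0.09  ]
bottle [0.71  0.276 0.127]
jar [ 0.675 -0.242  0.045]
tissue [ 0.683 -0.36   0.125]
```

```bash
cat >> h.py <<'E'
def plan(P0,yaw0,P1,yaw1,n):
    "n equal rows from pose to pose, tool down; yaw = world angle of tool x"
    P0,P1=np.array(P0),np.array(P1); dy=(yaw1-yaw0)/n; w=(P1-P0)/n
    for i in range(n):
        a=yaw0+dy*i; x=np.array([np.cos(a),np.sin(a),0]); y=np.array([np.sin(a),-np.cos(a),0])
        print('{"travel":[%.2f,%.2f,%.2f],"turn":[0,0,%.4f]},'%(100*w@x,100*w@y,-100*w[2],-dy))
def yawof(s):
    R=np.array(s["tcp_rot"]); return np.arctan2(R[1,0],R[0,0])
E
python3 - <<'E'
from h import *
plan([.236,-.469,.404],.466,[.39,.247,.31],3.095,20)
E
```

```text
{"travel":[2.30,-2.85,0.47],"turn":[0,0,-0.1315]},
{"travel":[2.65,-2.53,0.47],"turn":[0,0,-0.1315]},
{"travel":[2.96,-2.16,0.47],"turn":[0,0,-0.1315]},
{"travel":[3.22,-1.75,0.47],"turn":[0,0,-0.1315]},
{"travel":[3.42,-1.31,0.47],"turn":[0,0,-0.1315]},
{"travel":[3.56,-0.86,0.47],"turn":[0,0,-0.1315]},
{"travel":[3.64,-0.38,0.47],"turn":[0,0,-0.1315]},
{"travel":[3.66,0.10,0.47],"turn":[0,0,-0.1315]},
{"travel":[3.62,0.58,0.47],"turn":[0,0,-0.1315]},
{"travel":[3.51,1.05,0.47],"turn":[0,0,-0.1315]},
{"travel":[3.34,1.50,0.47],"turn":[0,0,-0.1315]},
{"travel":[3.12,1.92,0.47],"turn":[0,0,-0.1315]},
{"travel":[2.84,2.32,0.47],"turn":[0,0,-0.1315]},
{"travel":[2.51,2.67,0.47],"turn":[0,0,-0.1315]},
{"travel":[2.14,2.97,0.47],"turn":[0,0,-0.1315]},
{"travel":[1.73,3.23,0.47],"turn":[0,0,-0.1315]},
{"travel":[1.29,3.43,0.47],"turn":[0,0,-0.1315]},
{"travel":[0.83,3.57,0.47],"turn":[0,0,-0.1315]},
{"travel":[0.36,3.64,0.47],"turn":[0,0,-0.1315]},
{"travel":[-0.12,3.66,0.47],"turn":[0,0,-0.1315]},
```

arm_command([
  {"travel": [2.3,-2.85,0.47],"turn": [0,0,-0.1315],"fingers": 1},
  {"travel": [2.65,-2.53,0.47],"turn": [0,0,-0.1315],"fingers": 1},
  {"travel": [2.96,-2.16,0.47],"turn": [0,0,-0.1315],"fingers": 1},
  {"travel": [3.22,-1.75,0.47],"turn": [0,0,-0.1315],"fingers": 1},
  {"travel": [3.42,-1.31,0.47],"turn": [0,0,-0.1315],"fingers": 1},
  {"travel": [3.56,-0.86,0.47],"turn": [0,0,-0.1315],"fingers": 1},
  {"travel": [3.64,-0.38,0.47],"turn": [0,0,-0.1315],"fingers": 1},
  {"travel": [3.66,0.1,0.47],"turn": [0,0,-0.1315],"fingers": 1},
  {"travel": [3.62,0.58,0.47],"turn": [0,0,-0.1315],"fingers": 1},
  {"travel": [3.51,1.05,0.47],"turn": [0,0,-0.1315],"fingers": 1},
], newtons=40)

```text
clock: 1.35
position: [0.3128, -0.1098, 0.3575]
tcp_rot: [[-0.212, 0.977, 0.0], [0.977, 0.212, 0.0], [0.0, 0.0, -1.0]]
wrist_force: [0.1, -0.1, -0.5]
grip_width: 0.0854
```

arm_command([
  {"travel": [3.34,1.5,0.47],"turn": [0,0,-0.1315],"fingers": 1},
  {"travel": [3.12,1.92,0.47],"turn": [0,0,-0.1315],"fingers": 1},
  {"travel": [2.84,2.32,0.47],"turn": [0,0,-0.1315],"fingers": 1},
  {"travel": [2.51,2.67,0.47],"turn": [0,0,-0.1315],"fingers": 1},
  {"travel": [2.14,2.97,0.47],"turn": [0,0,-0.1315],"fingers": 1},
  {"travel": [1.73,3.23,0.47],"turn": [0,0,-0.1315],"fingers": 1},
  {"travel": [1.29,3.43,0.47],"turn": [0,0,-0.1315],"fingers": 1},
  {"travel": [0.83,3.57,0.47],"turn": [0,0,-0.1315],"fingers": 1},
  {"travel": [0.36,3.64,0.47],"turn": [0,0,-0.1315],"fingers": 1},
  {"travel": [-0.12,3.66,0.47],"turn": [0,0,-0.1315],"fingers": 1},
])

```text
clock: 2.6
position: [0.3897, 0.2485, 0.3104]
tcp_rot: [[-0.999, 0.041, -0.0], [0.041, 0.999, -0.0], [0.0, -0.0, -1.0]]
wrist_force: [0.8, -0.3, 0.2]
grip_width: 0.0849
```

```bash
python3 - <<'E'
from bench import bot
from h import *
import cv2,pickle
c=bot.capture("wrist");s=bot.read_state()
print(s["clock"],s["position"],yawof(s),s["joint_pos"])
pickle.dump((c,s),open("w1.pkl","wb"))
im=cv2.resize(c["pixels"][:,:,::-1],(800,500)); cv2.imwrite("pics/w1.png",im)
print("cam centre",-np.array(c["R"]).T@c["t"])
E
```

```text
2.65 [0.39053766 0.25114909 0.30981043] 3.107990734482897 [ 0.39543332  0.2134348  -0.38593947  0.97096832  0.00115588  0.42903554]
cam centre [0.32327779 0.25097249 0.27929517]
```

View pics/w1.png

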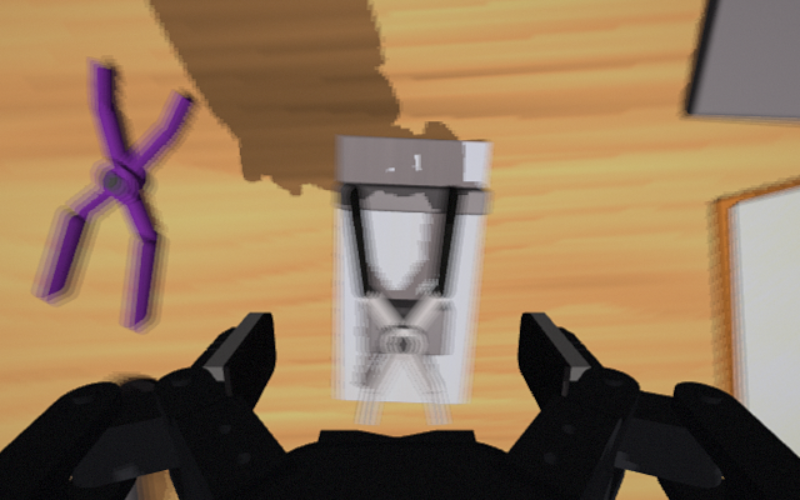

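The wrist view shows the black-handled pliers on the plate, pivot at about (403,342) and handles at x 363 and 447, with the purple look-alike off to the left. The image is blurred because the arm was still settling, so I take a still frame.

```bash
python3 - <<'E'
from bench import bot
from h import *
import cv2,pickle
bot.capture("wrist");c=bot.capture("wrist");s=bot.read_state()
print(s["clock"],s["position"],yawof(s),abs(s["dq"]).max())
pickle.dump((c,s),open("w2.pkl","wb"))
cv2.imwrite("pics/w2.png",cv2.resize(c["pixels"][100:350,250:410,::-1],None,fx=2.4*1,fy=2.4,interpolation=cv2.INTER_CUBIC))
E
```

```text
2.75 [0.38959882 0.24821432 0.31010254] 3.0978411466727547 0.03431553456360631
```

View pics/w2.png

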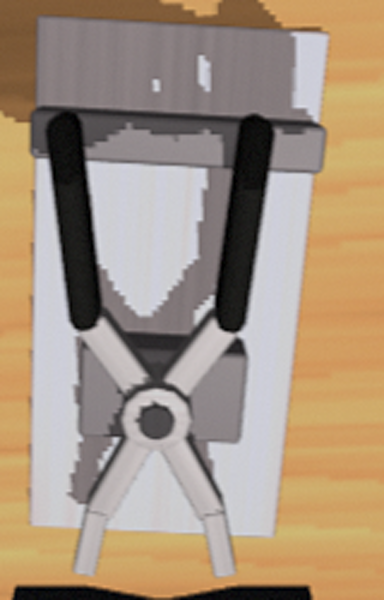

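```bash
python3 - <<'E'
import pickle
from h import *
c,s=pickle.load(open("w2.pkl","rb"))
g=lambda x,y,z:ray(c,250+(x+.5)/2.4-.5,100+(y+.5)/2.4-.5,z)
pv=g(155,420,.044); r=(g(65,115,.044)+g(256,117,.044))/2; f=(g(87,328,.044)+g(232,328,.044))/2; j=(g(86,575,.039)+g(225,575,.039))/2
print(pv,r,f,j)
for a,b in((r,f),(r,pv),(r,j),(pv,j)): d=b-a;print(np.arctan2(d[1],d[0]),np.linalg.norm(d[:2]))
print(np.linalg.norm(g(65,115,.044)-g(256,117,.044)))
print("plate",[g(*p,.004).round(4).tolist() for p in((38,17),(328,33),(275,535),(32,525))])
print("tool",s["position"],yawof(s))
E
```

```text
[0.44987262 0.24496555 0.044     ] [0.34966074 0.25071458 0.044     ] [0.41725567 0.24774647 0.044     ] [0.51429989 0.24247719 0.039     ]
-0.043882103400414055 0.06766006815178582
-0.05730592644359799 0.10037665624197319
-0.04999130688747368 0.16484509521707735
-0.03860359220707413 0.06447530475739167
0.05697643543598571
plate [[0.3193, 0.2104, 0.004], [0.3283, 0.3084, 0.004], [0.5249, 0.2904, 0.004], [0.5164, 0.1921, 0.004]]
tool [0.38959882 0.24821432 0.31010254] 3.0978411466727547
```

The two cameras agree: pivot (0.450, 0.245), yaw -0.050, grip point (0.390, 0.248). I descend and grip.

arm_command([
  {"travel": [0,0,1.5],"turn": [0,0,0.006],"fingers": 1},
  {"travel": [0,0,2.0],"fingers": 1},
  {"travel": [0,0,2.0],"fingers": 1},
  {"travel": [0,0,2.0],"fingers": 1},
  {"travel": [0,0,2.0],"fingers": 1},
  {"travel": [0,0,1.5],"fingers": 1},
  {"travel": [0,0,1.1],"fingers": 1},
  {"travel": [0,0,0.5],"fingers": 1},
  {"fingers": 0.85},
  {"fingers": 0.8},
], newtons=40)

```text
$.series[1]: bad value
```

arm_command([
  {"fingers": 0.78},
  {"fingers": 0.76},
  {"fingers": 0.74},
  {"fingers": 0.72},
  {"fingers": 0.7},
  {"fingers": 0.68},
  {"fingers": 0.665},
  {"fingers": 0.665},
  {"fingers": 0.665},
  {"fingers": 0.665},
])

```text
$.series[0]: bad value
```

```bash
python3 - <<'E'
from bench import bot
from h import *
import cv2
c=bot.capture("wrist");s=bot.read_state()
print(s["clock"],s["position"],yawof(s),s["grip_width"],s["wrist_force"],s["ft_torque"])
cv2.imwrite("pics/w3.png",c["pixels"][:,:,::-1])
E
```

```text
2.8 [0.38943579 0.24736351 0.31030397] 3.0958187483689783 0.08547097749271086 [ 0.38946823 -0.07415154  0.34153966] [0.00086431 0.02450394 0.03713106]
```

View pics/w3.png

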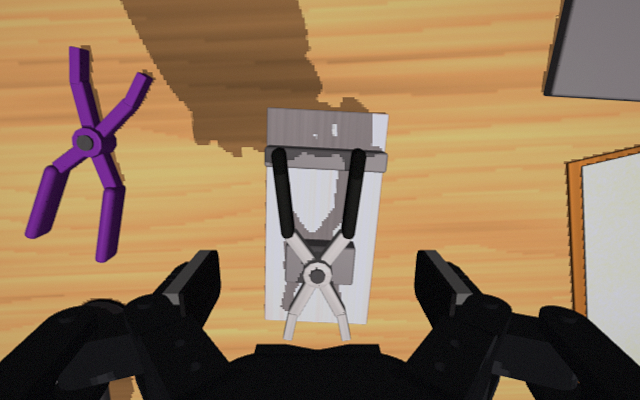

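The move was refused because each row needs all three keys; nothing moved. The picture shows the pliers untouched, pivot at (317,276). I repeat the move with full rows.

arm_command([
  {"travel": [0,0,1.5],"turn": [0,0,0.005],"fingers": 1},
  {"travel": [0,0,2.0],"turn": [0,0,0],"fingers": 1},
  {"travel": [0,0,2.0],"turn": [0,0,0],"fingers": 1},
  {"travel": [0,0,2.0],"turn": [0,0,0],"fingers": 1},
  {"travel": [0,0,2.0],"turn": [0,0,0],"fingers": 1},
  {"travel": [0,0,1.5],"turn": [0,0,0],"fingers": 1},
  {"travel": [0,0,1.1],"turn": [0,0,0],"fingers": 1},
  {"travel": [0,0,0.5],"turn": [0,0,0],"fingers": 1},
  {"travel": [0,0,0],"turn": [0,0,0],"fingers": 0.85},
  {"travel": [0,0,0],"turn": [0,0,0],"fingers": 0.8},
], newtons=40)

```text
clock: 4.05
position: [0.3898, 0.2472, 0.1851]
tcp_rot: [[-0.999, 0.051, 0.001], [0.051, 0.999, 0.0], [-0.001, 0.0, -1.0]]
wrist_force: [0.4, 0.1, -0.3]
grip_width: 0.0684
```

arm_command([
  {"travel": [0,0,0],"turn": [0,0,0],"fingers": 0.78},
  {"travel": [0,0,0],"turn": [0,0,0],"fingers": 0.76},
  {"travel": [0,0,0],"turn": [0,0,0],"fingers": 0.74},
  {"travel": [0,0,0],"turn": [0,0,0],"fingers": 0.72},
  {"travel": [0,0,0],"turn": [0,0,0],"fingers": 0.7},
  {"travel": [0,0,0],"turn": [0,0,0],"fingers": 0.68},
  {"travel": [0,0,0],"turn": [0,0,0],"fingers": 0.665},
  {"travel": [0,0,0],"turn": [0,0,0],"fingers": 0.665},
  {"travel": [0,0,0],"turn": [0,0,0],"fingers": 0.665},
  {"travel": [0,0,0],"turn": [0,0,0],"fingers": 0.665},
])

```text
clock: 5.3
position: [0.3898, 0.2474, 0.1855]
tcp_rot: [[-0.999, 0.051, 0.001], [0.051, 0.999, 0.001], [-0.001, 0.001, -1.0]]
wrist_force: [-3.8, 0.1, 18.9]
grip_width: 0.0572
```

```bash
python3 - <<'E'
from bench import bot
from h import *
import cv2
c=bot.capture("wrist");s=bot.read_state()
print(s["clock"],s["position"],yawof(s),s["grip_width"],s["wrist_force"],s["ft_torque"],s.keys())
cv2.imwrite("pics/w4.png",c["pixels"][:,:,::-1])
E
```

```text
5.35 [0.38981843 0.24735861 0.18549879] 3.0909325183303675 0.05727382472615276 [-4.18875627  0.09994661 18.13646664] [-0.03524467  0.79829374 -0.0247327 ] dict_keys(['clock', 'joint_pos', 'dq', 'joint_torque', 'position', 'tcp_rot', 'wrist_force', 'ft_torque', 'grip_width'])
```

View pics/w4.png

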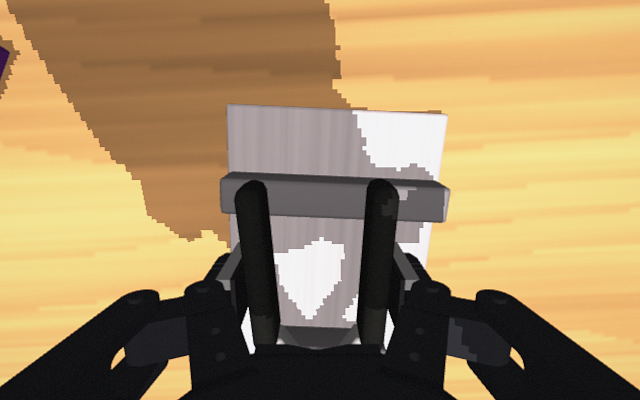

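Held at 57 mm, with handles between the pads and the rear ends at (252,190) and (380,190). I lift, and also crop the clip from the initial top and side pictures to triangulate the ears.

arm_command([
  {"travel": [0,0,-0.2],"turn": [0,0,0],"fingers": 0.662},
  {"travel": [0,0,-0.4],"turn": [0,0,0],"fingers": 0.662},
  {"travel": [0,0,-1.0],"turn": [0,0,0],"fingers": 0.662},
  {"travel": [0,0,-1.8],"turn": [0,0,0],"fingers": 0.662},
  {"travel": [0,0,-2.0],"turn": [0,0,0],"fingers": 0.662},
  {"travel": [0,0,-2.0],"turn": [0,0,0],"fingers": 0.662},
  {"travel": [0,0,-2.0],"turn": [0,0,0],"fingers": 0.662},
  {"travel": [0,0,-2.0],"turn": [0,0,0],"fingers": 0.662},
  {"travel": [0,0,-1.5],"turn": [0,0,0],"fingers": 0.662},
  {"travel": [0,0,-0.5],"turn": [0,0,0],"fingers": 0.662},
])

```text
clock: 6.6
position: [0.3897, 0.2472, 0.3197]
tcp_rot: [[-0.999, 0.051, 0.001], [0.051, 0.999, 0.0], [-0.001, 0.001, -1.0]]
wrist_force: [0.2, 0.5, -1.9]
grip_width: 0.0565
```

```bash
python3 - <<'E'
from bench import bot
from h import *
import cv2,pickle
d=pickle.load(open("c0.pkl","rb"))
e=np.array([.605,.025,.105])
ims=[]
for n in("top","side"):
    u=proj(d[n],e); x,y=int(u[0])-20,int(u[1])-25; print(n,u,x,y)
    ims.append(cv2.resize(d[n]["pixels"][y:y+50,x:x+40,::-1],None,fx=10,fy=10,interpolation=cv2.INTER_CUBIC))
cv2.imwrite("pics/clip.png",np.hstack(ims))
s=bot.read_state();print(s["clock"],s["position"],s["grip_width"],s["wrist_force"],s["ft_torque"])
E
```

```text
top [309.17470524 146.65659684] 289 121
side [261.77502329 191.30343402] 241 166
6.6 [0.38972631 0.24719975 0.31974323] 0.05652865542867776 [ 0.22544317  0.49223402 -1.94153546] [ 0.0291496  -0.07196222  0.05040235]
```

View pics/clip.png

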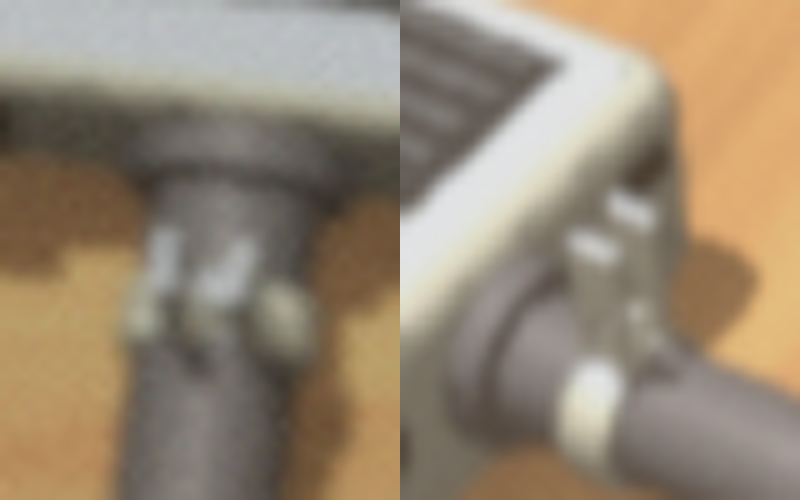

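The ear tops are at top-image pixels (304.7,146.8) and (312.2,147.3), and at side-image pixels (260,190) and (263.7,186.2).

```bash
python3 - <<'E'
import pickle
from h import *
d=pickle.load(open("c0.pkl","rb"))
for n,pts in (("top",((304.7,146.8),(312.2,147.3))),("side",((260,190),(263.7,186.2)))):
    a,b=[ray(d[n],*p,.118) for p in pts]; print(n,a.round(4),b.round(4),((a+b)/2).round(4),np.linalg.norm(a-b))
# tie side camera vs top on the pliers pivot: pixel predicted
print(proj(d["side"],[.450,.245,.044]),proj(d["top"],[.450,.245,.044]))
E
```

```text
top [0.6014 0.0347 0.118 ] [0.6005 0.0168 0.118 ] [0.601  0.0258 0.118 ] 0.01795776541608549
side [0.6042 0.0342 0.118 ] [0.6027 0.016  0.118 ] [0.6034 0.0251 0.118 ] 0.018317480254202014
[273.60401451 281.32670568] [222.54838452 210.66183056]
```

```bash
python3 -c "
from h import *
plan([.3897,.2472,.3197],3.091,[.4902,.0350,.3197],3.0566,9)"
```

```text
{"travel":[-1.23,-2.30,-0.00],"turn":[0,0,0.0038]},
{"travel":[-1.24,-2.29,-0.00],"turn":[0,0,0.0038]},
{"travel":[-1.25,-2.29,-0.00],"turn":[0,0,0.0038]},
{"travel":[-1.26,-2.28,-0.00],"turn":[0,0,0.0038]},
{"travel":[-1.27,-2.28,-0.00],"turn":[0,0,0.0038]},
{"travel":[-1.28,-2.27,-0.00],"turn":[0,0,0.0038]},
{"travel":[-1.29,-2.27,-0.00],"turn":[0,0,0.0038]},
{"travel":[-1.30,-2.26,-0.00],"turn":[0,0,0.0038]},
{"travel":[-1.30,-2.26,-0.00],"turn":[0,0,0.0038]},
```

arm_command([
  {"travel": [-0.6,-1.15,0],"turn": [0,0,0.0038],"fingers": 0.662},
  {"travel": [-1.25,-2.3,0],"turn": [0,0,0.0038],"fingers": 0.662},
  {"travel": [-1.25,-2.3,0],"turn": [0,0,0.0038],"fingers": 0.662},
  {"travel": [-1.27,-2.3,0],"turn": [0,0,0.0038],"fingers": 0.662},
  {"travel": [-1.28,-2.3,0],"turn": [0,0,0.0038],"fingers": 0.662},
  {"travel": [-1.3,-2.3,0],"turn": [0,0,0.0038],"fingers": 0.662},
  {"travel": [-1.3,-2.3,0],"turn": [0,0,0.0038],"fingers": 0.662},
  {"travel": [-1.3,-2.3,0],"turn": [0,0,0.0038],"fingers": 0.662},
  {"travel": [-1.27,-2.2,0],"turn": [0,0,0.004],"fingers": 0.662},
  {"travel": [-0.6,-1.05,0],"turn": [0,0,0],"fingers": 0.662},
])

```text
clock: 7.85
position: [0.49, 0.0334, 0.3181]
tcp_rot: [[-0.996, 0.087, -0.001], [0.087, 0.996, -0.0], [0.001, -0.0, -1.0]]
wrist_force: [0.1, 0.8, -1.7]
grip_width: 0.0567
```

```bash
python3 - <<'E'
from bench import bot
from h import *
import cv2,pickle
for i in range(4): bot.read_state(); c={n:bot.capture(n) for n in("top","side")} if i==3 else bot.capture("top")
s=bot.read_state();print(s["clock"],s["position"],yawof(s),s["grip_width"],s["wrist_force"])
pickle.dump((c,s),open("hov.pkl","wb"))
# predicted jaw mid
y=yawof(s)-np.pi; J=s["position"]+np.array([.1122*np.cos(y),.1122*np.sin(y),-.1525]);print("jaw pred",J)
ims=[]
for n in("top","side"):
    u=proj(c[n],J-[0,0,.03]); x,w=(int(u[0])-32,65); yy=int(u[1])-48; print(n,u,x,yy,proj(c[n],J))
    ims.append(cv2.resize(c[n]["pixels"][yy:yy+96,x:x+w,::-1],None,fx=6,fy=6,interpolation=cv2.INTER_CUBIC))
cv2.imwrite("pics/hov.png",np.hstack(ims))
E
```

```text
8.1 [0.48932919 0.03534576 0.31851321] 3.0567592432557675 0.05654032332367017 [ 0.95422583  0.48151744 -0.97011507]
jaw pred [0.6011257  0.02583886 0.16601321]
top [307.89856364 145.21079618] 275 97 [306.98899789 142.10939822]
side [261.92132862 183.70167011] 229 135 [261.02415513 175.5051614 ]
```

View pics/hov.png

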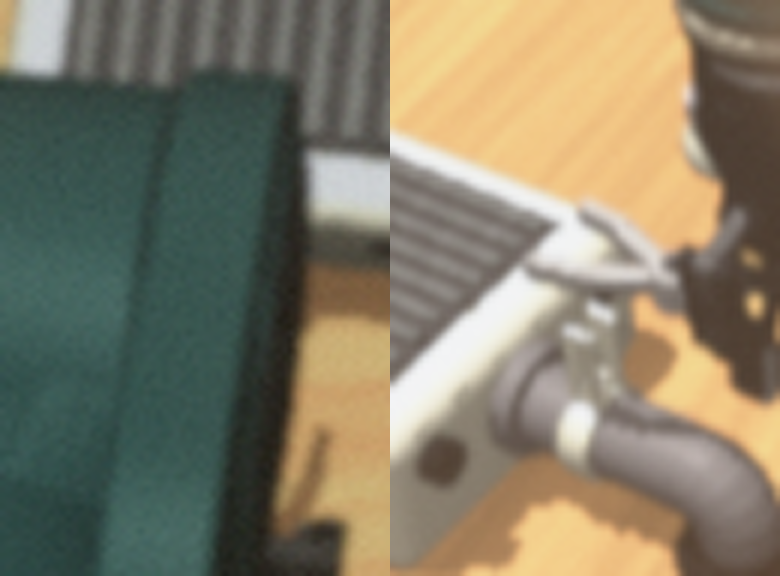

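The top view is hidden by the forearm. The side view shows the jaw tips at crop (583,210) and (530,268), above the ears. I compare them with the prediction.

```bash
python3 - <<'E'
import pickle
from h import *
c,s=pickle.load(open("hov.pkl","rb")); c=c["side"]
y=yawof(s)-np.pi; ex=np.array([np.cos(y),np.sin(y),0]);ey=np.array([-np.sin(y),np.cos(y),0])
J=s["position"]+.1122*ex-[0,0,.1525]
g=lambda x,yy:(229+(x-390)/6-.5,135+yy/6-.5)
for sgn in(1,-1): print(proj(c,J+.013*ex+sgn*.020*ey+[0,0,.003]))
print(g(530,268),g(583,210))
a=ray(c,*g(530,268),J[2]+.003);b=ray(c,*g(583,210),J[2]+.003);m=(a+b)/2-J;print(a,b,np.linalg.norm(a-b),m@ex,m@ey)
# ears again in this view
p=[ray(c,*g(*q),.118) for q in((575,332),(600,305))];print(p)
E
```

```text
[252.73821024 177.25679327]
[261.21788015 169.08269412]
(251.83333333333334, 179.16666666666666) (260.6666666666667, 169.5)
[0.61392141 0.05250068 0.16901321] [0.61285666 0.00702526 0.16901321] 0.04548788304621019 0.011886740690458456 0.004949091635176461
[array([0.60620475, 0.03442203, 0.118     ]), array([0.60506965, 0.01301131, 0.118     ])]
```

```bash
python3 - <<'E'
from bench import bot
from h import *
import cv2
a=cv2.imread("pics/w4.png"); b=bot.capture("wrist")["pixels"][:,:,::-1].copy(); cv2.imwrite("pics/w5.png",b)
for n,im in(("rest",a),("now",b)):
    m=(im.max(2)<50)
    lab=cv2.connectedComponentsWithStats(m[:262,180:460].astype(np.uint8))
    print(n,[(k.tolist()) for k in lab[2][1:] if k[4]>150])
    for r in(190,200,215,230,245):
        x=np.flatnonzero(np.diff(np.r_[0,m[r,180:460].astype(int),0])); print(r,[(180+p,180+q) for p,q in zip(x[::2],x[1::2]) if q-p>8])
E
```

```text
rest [[181, 179, 38, 83, 2555], [54, 180, 40, 82, 2518]]
190 [(np.int64(238), np.int64(267)), (np.int64(367), np.int64(397))]
200 [(np.int64(234), np.int64(268)), (np.int64(366), np.int64(399))]
215 [(np.int64(237), np.int64(269)), (np.int64(365), np.int64(397))]
230 [(np.int64(239), np.int64(271)), (np.int64(364), np.int64(395))]
245 [(np.int64(240), np.int64(272)), (np.int64(363), np.int64(394))]
now [[181, 179, 37, 83, 2499], [56, 181, 39, 81, 2470], [104, 187, 71, 58, 1053]]
190 [(np.int64(240), np.int64(267)), (np.int64(366), np.int64(395))]
200 [(np.int64(236), np.int64(268)), (np.int64(292), np.int64(331)), (np.int64(365), np.int64(398))]
215 [(np.int64(238), np.int64(270)), (np.int64(284), np.int64(300)), (np.int64(364), np.int64(396))]
230 [(np.int64(240), np.int64(271)), (np.int64(285), np.int64(295)), (np.int64(363), np.int64(394))]
245 [(np.int64(241), np.int64(273)), (np.int64(362), np.int64(394))]
```

The wrist view shows the pliers have not shifted in the grip since the rest (within 1 px). I go down to just above the ears and check again from the side.

arm_command([
  {"travel": [0,0,0.6],"turn": [0,0,0],"fingers": 0.67},
  {"travel": [0,0,0.8],"turn": [0,0,0],"fingers": 0.67},
  {"travel": [0,0,0.8],"turn": [0,0,0],"fingers": 0.67},
  {"travel": [0,0,0.8],"turn": [0,0,0],"fingers": 0.67},
  {"travel": [0,0,0.4],"turn": [0,0,0],"fingers": 0.67},
  {"travel": [0,0,0.1],"turn": [0,0,0],"fingers": 0.67},
  {"travel": [0,0,0],"turn": [0,0,0],"fingers": 0.67},
  {"travel": [0,0,0],"turn": [0,0,0],"fingers": 0.67},
  {"travel": [0,0,0],"turn": [0,0,0],"fingers": 0.67},
  {"travel": [0,0,0],"turn": [0,0,0],"fingers": 0.67},
])

```text
clock: 9.4
position: [0.4897, 0.0349, 0.2838]
tcp_rot: [[-0.996, 0.085, 0.0], [0.085, 0.996, 0.0], [-0.0, 0.0, -1.0]]
wrist_force: [0.1, 0.7, -1.2]
grip_width: 0.0574
```

```bash
python3 - <<'E'
from bench import bot
from h import *
import cv2,pickle
f=[bot.capture("side") for _ in range(4)];c=f[-1];s=bot.read_state()
print(s["clock"],s["position"],yawof(s),s["grip_width"],s["wrist_force"])
y=yawof(s)-np.pi; ex=np.array([np.cos(y),np.sin(y),0]);ey=np.array([-np.sin(y),np.cos(y),0])
J=s["position"]+.1122*ex-[0,0,.1525];print("J",J)
im=np.mean([k["pixels"].astype(float) for k in f],0).astype(np.uint8)[155:225,225:320,::-1]
S=8; im=cv2.resize(im,None,fx=S,fy=S,interpolation=cv2.INTER_CUBIC)
q=lambda X:tuple(int(v) for v in ((proj(c,X)-[225,155]+.5)*S))
for sg in(1,-1):   # predicted top-centre line of each jaw; predicted ear tops
    g=.0163+.004
    cv2.line(im,q(J+.013*ex+sg*g*ey+[0,0,.006]),q(J-.013*ex+sg*g*ey+[0,0,.006]),(0,0,255),1)
    E=np.array([.602,.0255,.118])+sg*.009*ey
    cv2.line(im,q(E+.008*ex),q(E-.008*ex),(0,160,0),1)
pickle.dump((c,s),open("hov2.pkl","wb"))
cv2.imwrite("pics/hov2.png",im)
E
```

```text
9.6 [0.48971902 0.03491528 0.28369855] 3.0563880601543354 0.05695286985709197 [ 0.47729326 -0.94294082 -2.20322259]
J [0.60151199 0.02536689 0.13119855]
```

View pics/hov2.png

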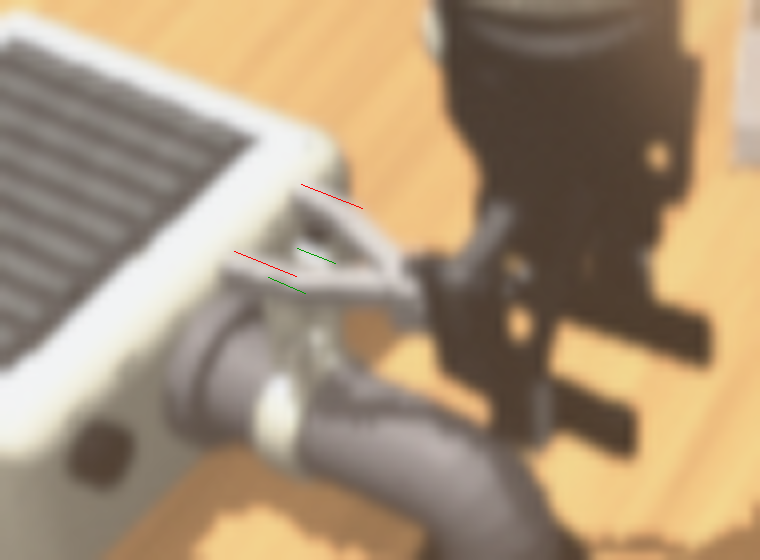

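The jaws sit about 1.25 px (3–4 mm) lower in the image than predicted. That could be an offset or a calibration bias, so I measure each fixed camera's bias numerically. I fit the handle outlines at rest, where the wrist camera and the arm's grip agree on their position.

```bash
cat > fit.py <<'E'
from h import *
import cv2
from scipy.optimize import minimize
def hull(c,pts,S=8,off=(0,0)):
    return cv2.convexHull(np.array([(proj(c,p)-off+.5)*S for p in pts],np.float32)).astype(np.int32)
def boxpts(o,yaw,x0,x1,yc0,yc1,half,z0,z1):
    ex=np.array([np.cos(yaw),np.sin(yaw),0]);ey=np.array([-np.sin(yaw),np.cos(yaw),0])
    return [np.array(o)+x*ex+(yc+s*half)*ey+np.array([0,0,z]) for x,yc in((x0,yc0),(x1,yc1)) for s in(1,-1) for z in(z0,z1)]
def shift(c,boxes,dark=True,W=6):
    "best pixel shift of the projected boxes onto dark image parts"
    P=np.array([proj(c,p) for b in boxes for p in b]); lo=P.min(0).astype(int)-14; hi=P.max(0).astype(int)+14
    g=c["pixels"][lo[1]:hi[1],lo[0]:hi[0]].max(2).astype(np.float32); g=cv2.resize(g,None,fx=8,fy=8,interpolation=cv2.INTER_LINEAR)
    m=np.zeros(g.shape,np.uint8)
    for b in boxes: cv2.fillPoly(m,[hull(c,b,8,lo)],1)
    k=np.ones((17,17),np.uint8); ring=cv2.dilate(m,k)-m
    K=ring/ring.sum()-m/m.sum()
    best=max(((float((g*np.roll(K,(dv,du),(0,1))).sum()),du/8,dv/8) for du in range(-48,49,2) for dv in range(-48,49,2)))
    return best
E
python3 - <<'E'
from fit import *
import pickle
d=pickle.load(open("c0.pkl","rb"))
o=[.450,.245,.022]
bx=[boxpts(o,-.05,-.100,-.030,s*.0305,s*.0235,.005,0,.022) for s in(1,-1)]
for n in("top","side"): print(n,shift(d[n],bx))
w,_=pickle.load(open("w2.pkl","rb")); print("wrist",shift(w,bx))
E
```

```text
top (56.72244615334981, 0.5, 0.25)
side (66.74501253221977, 0.0, 0.5)
wrist (116.13028175911352, 0.5, -1.5)
```

At rest the camera biases are small (0.5 px or less), so the jaws are within about 2 mm of the clip centre. I shift 1 mm to -y as a hedge and descend in stages, watching the force.

arm_command([
  {"travel": [0,-0.1,0],"turn": [0,0,0],"fingers": 0.675},
  {"travel": [0,0,0.15],"turn": [0,0,0],"fingers": 0.675},
  {"travel": [0,0,0.15],"turn": [0,0,0],"fingers": 0.675},
  {"travel": [0,0,0.15],"turn": [0,0,0],"fingers": 0.675},
  {"travel": [0,0,0.15],"turn": [0,0,0],"fingers": 0.675},
  {"travel": [0,0,0.15],"turn": [0,0,0],"fingers": 0.675},
  {"travel": [0,0,0.15],"turn": [0,0,0],"fingers": 0.675},
  {"travel": [0,0,0.15],"turn": [0,0,0],"fingers": 0.675},
  {"travel": [0,0,0.15],"turn": [0,0,0],"fingers": 0.675},
  {"travel": [0,0,0],"turn": [0,0,0],"fingers": 0.675},
])

```text
clock: 10.85
position: [0.4896, 0.0339, 0.2716]
tcp_rot: [[-0.996, 0.085, -0.0], [0.085, 0.996, -0.0], [0.0, -0.0, -1.0]]
wrist_force: [-0.7, 0.2, -1.4]
grip_width: 0.0578
```

```bash
python3 - <<'E'
from bench import bot
from h import *
for _ in range(3):
    bot.capture("wrist");s=bot.read_state(); print(s["clock"],s["position"],s["grip_width"],s["wrist_force"].round(2),s["ft_torque"].round(3))
E
```

```text
10.9 [0.48963007 0.03391033 0.27164325] 0.05762698117082561 [-0.05  0.1  -1.47] [ 0.015 -0.051  0.001]
10.95 [0.48964858 0.03392521 0.27170626] 0.05741127422299424 [ 0.63 -0.76 -1.48] [-0.014  0.034  0.047]
11.0 [0.48966455 0.03393763 0.27171691] 0.05750820056574198 [-0.32  0.24 -1.09] [ 0.033 -0.044 -0.013]
```

arm_command([
  {"travel": [0,0,0.15],"turn": [0,0,0],"fingers": 0.675},
  {"travel": [0,0,0.2],"turn": [0,0,0],"fingers": 0.675},
  {"travel": [0,0,0.2],"turn": [0,0,0],"fingers": 0.675},
  {"travel": [0,0,0.2],"turn": [0,0,0],"fingers": 0.675},
  {"travel": [0,0,0.2],"turn": [0,0,0],"fingers": 0.675},
  {"travel": [0,0,0.2],"turn": [0,0,0],"fingers": 0.675},
  {"travel": [0,0,0.1],"turn": [0,0,0],"fingers": 0.675},
  {"travel": [0,0,0],"turn": [0,0,0],"fingers": 0.675},
  {"travel": [0,0,0],"turn": [0,0,0],"fingers": 0.675},
  {"travel": [0,0,0],"turn": [0,0,0],"fingers": 0.675},
])

```text
clock: 12.25
position: [0.4897, 0.0339, 0.2592]
tcp_rot: [[-0.996, 0.085, 0.0], [0.085, 0.996, 0.0], [-0.0, 0.0, -1.0]]
wrist_force: [-1.6, 0.0, -1.3]
grip_width: 0.0579
```

```bash
python3 - <<'E'
from bench import bot
from h import *
import cv2
f=[bot.capture("side") for _ in range(4)];s=bot.read_state(); print(s["clock"],s["position"],s["grip_width"],s["wrist_force"].round(2),s["ft_torque"].round(3))
im=np.mean([k["pixels"].astype(float) for k in f],0).astype(np.uint8)[165:225,235:300,::-1]
cv2.imwrite("pics/in.png",cv2.resize(im,None,fx=10,fy=10,interpolation=cv2.INTER_CUBIC)[:600])
E
```

```text
12.45 [0.48965449 0.03392613 0.25920487] 0.05804380729715423 [ 0.08  0.49 -0.89] [-0.002 -0.025 -0.008]
```

View pics/in.png

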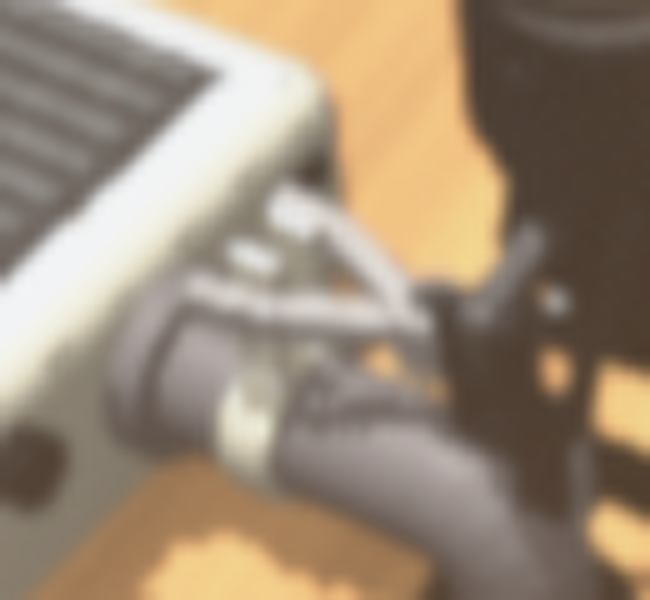

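The picture shows both ears (tops at (253,257) and (290,213)) standing between the open jaws with no contact force. The jaws are about 2–3 mm short along the pipe. I nudge 2 mm forward and squeeze.

arm_command([
  {"travel": [-0.2,0,0],"turn": [0,0,0],"fingers": 0.66},
  {"travel": [0,0,0],"turn": [0,0,0],"fingers": 0.64},
  {"travel": [0,0,-0.02],"turn": [0,0,0],"fingers": 0.61},
  {"travel": [0,0,-0.03],"turn": [0,0,0],"fingers": 0.58},
  {"travel": [0,0,-0.03],"turn": [0,0,0],"fingers": 0.55},
  {"travel": [0,0,-0.03],"turn": [0,0,0],"fingers": 0.52},
  {"travel": [0,0,-0.03],"turn": [0,0,0],"fingers": 0.49},
  {"travel": [0,0,-0.03],"turn": [0,0,0],"fingers": 0.47},
  {"travel": [0,0,0],"turn": [0,0,0],"fingers": 0.46},
  {"travel": [0,0,0],"turn": [0,0,0],"fingers": 0.45},
], newtons=50)

```text
clock: 13.7
position: [0.4918, 0.0337, 0.2609]
tcp_rot: [[-0.996, 0.085, 0.0], [0.085, 0.996, -0.0], [-0.0, -0.0, -1.0]]
wrist_force: [-0.1, 0.9, -2.2]
grip_width: 0.0388
```

```bash
python3 - <<'E'
from bench import bot
from h import *
import cv2
c=bot.capture("side");s=bot.read_state(); print(s["clock"],s["position"],s["grip_width"],s["wrist_force"].round(2),s["ft_torque"].round(3))
E
```

```text
13.75 [0.49178997 0.03371818 0.26096742] 0.03865189898921856 [-0.37  0.21 -1.71] [0.051 0.076 0.02 ]
```

arm_command([
  {"travel": [0,0,0],"turn": [0,0,0],"fingers": 0.44},
  {"travel": [0,0,0],"turn": [0,0,0],"fingers": 0.43},
  {"travel": [0,0,0],"turn": [0,0,0],"fingers": 0.42},
  {"travel": [0,0,0],"turn": [0,0,0],"fingers": 0.41},
  {"travel": [0,0,0],"turn": [0,0,0],"fingers": 0.4},
  {"travel": [0,0,0],"turn": [0,0,0],"fingers": 0.39},
  {"travel": [0,0,0],"turn": [0,0,0],"fingers": 0.385},
  {"travel": [0,0,0],"turn": [0,0,0],"fingers": 0.38},
  {"travel": [0,0,0],"turn": [0,0,0],"fingers": 0.375},
  {"travel": [0,0,0],"turn": [0,0,0],"fingers": 0.375},
], newtons=60)

```text
clock: 15.0
position: [0.4915, 0.0338, 0.2608]
tcp_rot: [[-0.996, 0.085, -0.0], [0.085, 0.996, 0.0], [0.0, 0.0, -1.0]]
wrist_force: [-4.8, 0.5, -1.1]
grip_width: 0.033
```

```bash
python3 - <<'E'
from bench import bot
from h import *
import cv2
f=[bot.capture("side") for _ in range(4)];s=bot.read_state(); print(s["clock"],s["position"],s["grip_width"],s["wrist_force"].round(2),s["ft_torque"].round(3))
im=np.mean([k["pixels"].astype(float) for k in f],0).astype(np.uint8)[165:225,235:300,::-1]
cv2.imwrite("pics/shut.png",cv2.resize(im,None,fx=10,fy=10,interpolation=cv2.INTER_CUBIC)[:600])
E
```

```text
15.2 [0.49151781 0.03376398 0.26081386] 0.03258278279196366 [-5.44  1.07 -1.07] [ 0.115  0.911 -0.022]
```

Width 32.8 mm means hinge about 0.25 rad and the ears at their stop, so it should have clicked. I open the jaws, rise clear and check the clip.

arm_command([
  {"travel": [0,0,0],"turn": [0,0,0],"fingers": 0.4},
  {"travel": [0,0,0.02],"turn": [0,0,0],"fingers": 0.44},
  {"travel": [0,0,0.02],"turn": [0,0,0],"fingers": 0.48},
  {"travel": [0,0,0.03],"turn": [0,0,0],"fingers": 0.52},
  {"travel": [0,0,0.03],"turn": [0,0,0],"fingers": 0.56},
  {"travel": [0,0,0.03],"turn": [0,0,0],"fingers": 0.6},
  {"travel": [0,0,0.03],"turn": [0,0,0],"fingers": 0.63},
  {"travel": [0,0,0],"turn": [0,0,0],"fingers": 0.65},
  {"travel": [0,0,0],"turn": [0,0,0],"fingers": 0.662},
  {"travel": [0,0,0],"turn": [0,0,0],"fingers": 0.662},
], newtons=40)

```text
clock: 16.45
position: [0.4916, 0.0338, 0.2593]
tcp_rot: [[-0.996, 0.085, 0.0], [0.085, 0.996, -0.0], [-0.0, -0.0, -1.0]]
wrist_force: [0.5, 0.9, -0.9]
grip_width: 0.0566
```

arm_command([
  {"travel": [0,0,-0.2],"turn": [0,0,0],"fingers": 0.662},
  {"travel": [0,0,-0.4],"turn": [0,0,0],"fingers": 0.662},
  {"travel": [0,0,-0.6],"turn": [0,0,0],"fingers": 0.662},
  {"travel": [0,0,-0.8],"turn": [0,0,0],"fingers": 0.662},
  {"travel": [0,0,-1.0],"turn": [0,0,0],"fingers": 0.662},
  {"travel": [0,0,-1.0],"turn": [0,0,0],"fingers": 0.662},
  {"travel": [0,0,-1.0],"turn": [0,0,0],"fingers": 0.662},
  {"travel": [0,0,-0.6],"turn": [0,0,0],"fingers": 0.662},
  {"travel": [0,0,-0.3],"turn": [0,0,0],"fingers": 0.662},
  {"travel": [0,0,0],"turn": [0,0,0],"fingers": 0.662},
])

```text
clock: 17.7
position: [0.4916, 0.0337, 0.3183]
tcp_rot: [[-0.996, 0.085, -0.0], [0.085, 0.996, -0.0], [0.0, -0.0, -1.0]]
wrist_force: [-0.7, -0.7, -1.9]
grip_width: 0.0566
```

```bash
python3 - <<'E'
from bench import bot
from h import *
import cv2
f=[bot.capture("side") for _ in range(4)];w=bot.capture("wrist");s=bot.read_state(); print(s["clock"],s["position"],yawof(s),s["grip_width"],s["wrist_force"].round(2),s["ft_torque"].round(3))
im=np.mean([k["pixels"].astype(float) for k in f],0).astype(np.uint8)[155:215,235:300,::-1]
cv2.imwrite("pics/after.png",cv2.resize(im,None,fx=6,fy=6,interpolation=cv2.INTER_CUBIC))
b=w["pixels"][:,:,::-1].copy(); cv2.imwrite("pics/w6.png",b)
for n,im in(("rest",cv2.imread("pics/w4.png")),("now",b)):
    m=(im.max(2)<50)
    k=cv2.connectedComponentsWithStats(m[:262,180:460].astype(np.uint8))[2]
    print(n,[q.tolist() for q in k[1:] if q[4]>150])
    for r in(200,215,230,245):
        x=np.flatnonzero(np.diff(np.r_[0,m[r,180:460].astype(int),0])); print(r,[(int(180+p),int(180+q)) for p,q in zip(x[::2],x[1::2]) if q-p>20])
# ear gap: brightness profile along the ear-top line in side view
c=f[0]; ey=np.array([.085,.996,0]); g=np.mean([k["pixels"].astype(float) for k in f],0).mean(2).astype(np.float32)
for y in range(-16,17,1):
    u=proj(c,np.array([.6027,.0255,.117])+ey*y/1000); print(y,int(cv2.remap(g,np.float32([[u[0]]]),np.float32([[u[1]]]),cv2.INTER_LINEAR)[0,0]),end="; ")
E
```

```text
17.95 [0.49159216 0.03376403 0.31806254] 3.0564128344267223 0.0563639077241913 [-0.33  0.6  -1.67] [ 0.026  0.043 -0.061]
rest [[181, 179, 38, 83, 2555], [54, 180, 40, 82, 2518]]
200 [(234, 268), (366, 399)]
215 [(237, 269), (365, 397)]
230 [(239, 271), (364, 395)]
245 [(240, 272), (363, 394)]
now [[181, 179, 36, 83, 2493], [56, 181, 39, 81, 2465], [105, 185, 69, 59, 1074]]
200 [(236, 269), (291, 335), (365, 397)]
215 [(238, 270), (364, 396)]
230 [(240, 272), (363, 394)]
245 [(241, 273), (362, 393)]
-16 107; -15 111; -14 116; -13 122; -12 131; -11 142; -10 157; -9 171; -8 187; -7 198; -6 204; -5 209; -4 213; -3 216; -2 216; -1 214; 0 214; 1 215; 2 216; 3 218; 4 218; 5 217; 6 214; 7 210; 8 199; 9 188; 10 177; 11 165; 12 156; 13 151; 14 146; 15 142; 16 136;
```

```bash
python3 - <<'E'
from h import *
import cv2,pickle
c=pickle.load(open("c0.pkl","rb"))["side"]; ey=np.array([.085,.996,0]); g=c["pixels"].mean(2).astype(np.float32)
for y in range(-16,17,1):
    u=proj(c,np.array([.6027,.0255,.117])+ey*y/1000); print(y,int(cv2.remap(g,np.float32([[u[0]]]),np.float32([[u[1]]]),cv2.INTER_LINEAR)[0,0]),end="; ")
print();plan([.4916,.0338,.318],3.0564,[.3898,.2473,.318],3.091,9)
E
```

```text
-16 114; -15 124; -14 138; -13 150; -12 163; -11 170; -10 177; -9 182; -8 185; -7 183; -6 174; -5 165; -4 156; -3 146; -2 140; -1 137; 0 136; 1 136; 2 138; 3 143; 4 152; 5 162; 6 172; 7 183; 8 187; 9 188; 10 189; 11 184; 12 179; 13 169; 14 159; 15 149; 16 140; 
{"travel":[1.33,2.27,-0.00],"turn":[0,0,-0.0038]},
{"travel":[1.32,2.27,-0.00],"turn":[0,0,-0.0038]},
{"travel":[1.31,2.28,-0.00],"turn":[0,0,-0.0038]},
{"travel":[1.30,2.28,-0.00],"turn":[0,0,-0.0038]},
{"travel":[1.29,2.29,-0.00],"turn":[0,0,-0.0038]},
{"travel":[1.29,2.29,-0.00],"turn":[0,0,-0.0038]},
{"travel":[1.28,2.30,-0.00],"turn":[0,0,-0.0038]},
{"travel":[1.27,2.30,-0.00],"turn":[0,0,-0.0038]},
{"travel":[1.26,2.31,-0.00],"turn":[0,0,-0.0038]},
```

The profile across the ears confirms the clip is shut: two peaks at ±9 mm before, one merged band now. I carry the pliers back.

arm_command([
  {"travel": [0.65,1.15,0],"turn": [0,0,-0.0038],"fingers": 0.662},
  {"travel": [1.33,2.27,0],"turn": [0,0,-0.0038],"fingers": 0.662},
  {"travel": [1.32,2.28,0],"turn": [0,0,-0.0038],"fingers": 0.662},
  {"travel": [1.3,2.28,0],"turn": [0,0,-0.0038],"fingers": 0.662},
  {"travel": [1.3,2.29,0],"turn": [0,0,-0.0038],"fingers": 0.662},
  {"travel": [1.29,2.29,0],"turn": [0,0,-0.0038],"fingers": 0.662},
  {"travel": [1.28,2.3,0],"turn": [0,0,-0.0038],"fingers": 0.662},
  {"travel": [1.27,2.3,0],"turn": [0,0,-0.0038],"fingers": 0.662},
  {"travel": [1.26,2.3,0],"turn": [0,0,-0.0042],"fingers": 0.662},
  {"travel": [0.65,1.13,0],"turn": [0,0,0],"fingers": 0.662},
])

```text
clock: 19.2
position: [0.3884, 0.2483, 0.3183]
tcp_rot: [[-0.999, 0.049, -0.0], [0.049, 0.999, 0.0], [0.0, 0.0, -1.0]]
wrist_force: [0.5, -0.8, -1.8]
grip_width: 0.0566
```

```bash
python3 - <<'E'
from bench import bot
from h import *
for _ in range(5): bot.capture("wrist")
s=bot.read_state(); print(s["clock"],s["position"],yawof(s),s["grip_width"],s["wrist_force"].round(2))
E
```

```text
19.45 [0.38962437 0.24673494 0.31828023] 3.0907560364654123 0.05694874509303686 [-0.28 -0.31 -0.98]
```

arm_command([
  {"travel": [0,0,0.8],"turn": [0,0,0],"fingers": 0.662},
  {"travel": [0,0,2.0],"turn": [0,0,0],"fingers": 0.662},
  {"travel": [0,0,2.2],"turn": [0,0,0],"fingers": 0.662},
  {"travel": [0,0,2.2],"turn": [0,0,0],"fingers": 0.662},
  {"travel": [0,0,2.0],"turn": [0,0,0],"fingers": 0.662},
  {"travel": [0,0,1.6],"turn": [0,0,0],"fingers": 0.662},
  {"travel": [0,0,1.0],"turn": [0,0,0],"fingers": 0.662},
  {"travel": [0,0,0.6],"turn": [0,0,0],"fingers": 0.662},
  {"travel": [0,0,0.2],"turn": [0,0,0],"fingers": 0.662},
  {"travel": [0,0,0],"turn": [0,0,0],"fingers": 0.662},
])

```text
clock: 20.7
position: [0.3895, 0.2471, 0.1925]
tcp_rot: [[-0.999, 0.051, 0.0], [0.051, 0.999, 0.0], [-0.0, 0.0, -1.0]]
wrist_force: [-0.7, -1.1, -2.4]
grip_width: 0.0564
```

arm_command([
  {"travel": [0,0,0.1],"turn": [0,0,0],"fingers": 0.662},
  {"travel": [0,0,0.1],"turn": [0,0,0],"fingers": 0.662},
  {"travel": [0,0,0.1],"turn": [0,0,0],"fingers": 0.662},
  {"travel": [0,0,0.1],"turn": [0,0,0],"fingers": 0.662},
  {"travel": [0,0,0.05],"turn": [0,0,0],"fingers": 0.662},
  {"travel": [0,0,0.05],"turn": [0,0,0],"fingers": 0.662},
  {"travel": [0,0,0],"turn": [0,0,0],"fingers": 0.662},
  {"travel": [0,0,0],"turn": [0,0,0],"fingers": 0.662},
  {"travel": [0,0,0],"turn": [0,0,0],"fingers": 0.662},
  {"travel": [0,0,0],"turn": [0,0,0],"fingers": 0.662},
])

```text
clock: 21.95
position: [0.3894, 0.2471, 0.1873]
tcp_rot: [[-0.999, 0.051, -0.0], [0.051, 0.999, -0.0], [0.0, -0.0, -1.0]]
wrist_force: [1.0, 0.1, -0.1]
grip_width: 0.0561
```

```bash
python3 - <<'E'
from bench import bot
from h import *
s=bot.read_state(); print(s["clock"],s["position"],yawof(s),s["grip_width"],s["wrist_force"].round(2),s["ft_torque"].round(3))
E
```

```text
21.95 [0.38939506 0.24709576 0.18727899] 3.091015426449308 0.05614496983278604 [ 0.97  0.07 -0.14] [ 0.043  0.027 -0.008]
```

arm_command([
  {"travel": [0,0,0.05],"turn": [0,0,0],"fingers": 0.662},
  {"travel": [0,0,0.05],"turn": [0,0,0],"fingers": 0.662},
  {"travel": [0,0,0.05],"turn": [0,0,0],"fingers": 0.662},
  {"travel": [0,0,0],"turn": [0,0,0],"fingers": 0.67},
  {"travel": [0,0,0.05],"turn": [0,0,0],"fingers": 0.69},
  {"travel": [0,0,0.05],"turn": [0,0,0],"fingers": 0.71},
  {"travel": [0,0,0.05],"turn": [0,0,0],"fingers": 0.73},
  {"travel": [0,0,0],"turn": [0,0,0],"fingers": 0.75},
  {"travel": [0,0,0],"turn": [0,0,0],"fingers": 0.77},
  {"travel": [0,0,0],"turn": [0,0,0],"fingers": 0.8},
])

```text
clock: 23.2
position: [0.3894, 0.2471, 0.1843]
tcp_rot: [[-0.999, 0.051, -0.0], [0.051, 0.999, 0.0], [0.0, 0.0, -1.0]]
wrist_force: [-0.5, 0.3, -1.1]
grip_width: 0.068
```

arm_command([
  {"travel": [0,0,0],"turn": [0,0,0],"fingers": 0.9},
  {"travel": [0,0,0],"turn": [0,0,0],"fingers": 1},
  {"travel": [0,0,0],"turn": [0,0,0],"fingers": 1},
  {"travel": [0,0,-0.5],"turn": [0,0,0],"fingers": 1},
  {"travel": [0,0,-1.5],"turn": [0,0,0],"fingers": 1},
  {"travel": [0,0,-2.5],"turn": [0,0,0],"fingers": 1},
  {"travel": [0,0,-3.0],"turn": [0,0,0],"fingers": 1},
  {"travel": [0,0,-3.0],"turn": [0,0,0],"fingers": 1},
  {"travel": [0,0,-2.0],"turn": [0,0,0],"fingers": 1},
  {"travel": [0,0,-0.3],"turn": [0,0,0],"fingers": 1},
])

```text
clock: 24.45
position: [0.3896, 0.2472, 0.3134]
tcp_rot: [[-0.999, 0.051, 0.002], [0.051, 0.999, 0.001], [-0.002, 0.001, -1.0]]
wrist_force: [0.9, -0.0, -0.1]
grip_width: 0.0852
```

```bash
python3 - <<'E'
from bench import bot
from fit import *
import cv2
for _ in range(4): c=bot.capture("wrist")
sd=bot.capture("side")
s=bot.read_state(); print(s["clock"],s["position"],yawof(s),s["grip_width"],s["wrist_force"].round(2))
a=cv2.resize(c["pixels"][100:350,230:420,::-1],None,fx=2.2,fy=2.2,interpolation=cv2.INTER_CUBIC)
b=cv2.resize(sd["pixels"][155:215,235:280,::-1],None,fx=8,fy=8,interpolation=cv2.INTER_CUBIC)
b=cv2.copyMakeBorder(b,0,a.shape[0]-b.shape[0],0,0,cv2.BORDER_CONSTANT) if a.shape[0]>=b.shape[0] else b[:a.shape[0]]
cv2.imwrite("pics/end.png",np.hstack([a,b])); print(a.shape,b.shape)
bx=[boxpts([.450,.245,.022],-.05,-.100,-.030,k*.0305,k*.0235,.005,0,.022) for k in(1,-1)]
print(shift(c,bx))
E
```

```text
24.7 [0.38920171 0.24701544 0.31146465] 3.0909967775726885 0.08555057202510684 [0.25 0.16 0.76]
(550, 418, 3) (550, 360, 3)
(120.8579138772176, -1.25, -2.0)
```

View pics/end.png

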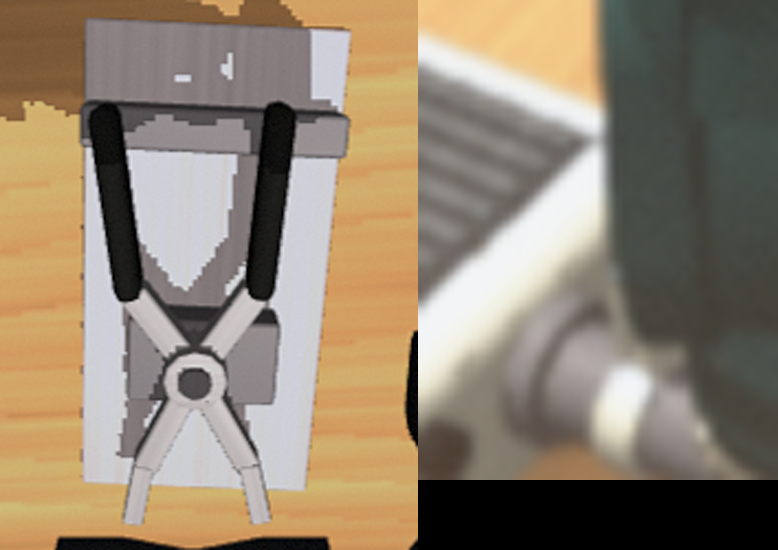

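The pliers lie open on both supports (pivot (195,380), handle ends on the rear bar), within about 1–2 mm of where they lay at the start. The gripper is clear. In the side view the arm hides the ears now, so the clip check rests on the earlier profile. Handing in.

```bash
python3 -c "
from bench import bot
print(bot.job_done()); s=bot.read_state(); print(s['clock'],s['wrist_force'].round(2))"
```

```text
the job is handed in; nothing more can be done
None
the job is handed in; nothing more can be done
```

I gripped the black-handled pliers at 57 mm and brought the open jaws down around the clip's ears. I then squeezed to a grip of 32.8 mm (hinge about 0.25 rad), opened the jaws, and lowered the pliers back onto their rest. I released them and handed the job in at about 24.7 s; it gave no verdict.

**Clip:** in the side camera, the brightness across the ears had two peaks at ±9 mm before squeezing. Afterwards, with the jaws clear, it was one merged band centred at 0.5 mm, which fits a shut clip. I could not recheck this in the last picture because the arm hid the ears.

**Pliers on the rest:** the last wrist picture shows them open on both supports, about 1–2 mm from where they lay at the start. The gripper is open and about 13 cm above its grasp height.

**Disagreements:**
- The side camera put the jaws about 3–4 mm off the arm-based prediction before the descent. About half of that was left after I checked the camera's bias at rest. I shifted 1 mm as a hedge, and the jaws went over the ears without contact force.
- One pair of move calls was refused because some rows lacked keys. Nothing moved.
- I viewed 12 pictures, the limit, against the planned 8.

I did not look at the bystanders again after the start; the arm's path stayed well away from them.

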